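# Load and start the jar shaker

### The job

Stand every sample jar that is on the bench upright in the shaker's blue divided tray, one to a cell, and set the timer: pull the black dial up out of its lock, turn it until its white line points at the red stud, and push it back fully home. When the jars are in and the timer is set, start the shaker: press the red selector down, turn it clockwise to the green mark and let it spring back up. Leave the petri dish, the marker and the foam float where they are.

Things in the scene. Friction and masses are not known exactly. Their poses are not given: they have to be found in the camera images.
- shaker: White bench-top shaker, a fixed low box 134 (x) x 400 (y) x 45 mm high; origin at the centre of its underside, on the bench; x points to its back, y to its left, z up. The blue divided tray takes up its left half, the grey console with the two knobs its right half.
- tray (a point): Centre of the inner floor of the tray, 48 mm above the bench, axes as the shaker's. The tray is open-topped, 108 (x) x 198 (y) mm outside; walls and dividers are 3 mm thick and reach 25 mm above the inner floor. One divider runs along y at x = 0 and two along x, so there are 2 x 3 cells of about 49 x 62 mm, centred at x = -0.026 and +0.026, y = -0.065, 0 and +0.065 m from this point.
- dial_shaft (a joint): How far the black timer dial is pulled up out of the console, in m: 0 fully home, 0.014 fully out. It stays at whatever height it is left (friction about 3 N). Home, teeth lock it against turning, and it comes free once it is about 9 mm out. Teeth stand 40 degrees apart with tapered tops, so it goes home only when within about 10 degrees of a stud direction, or of its starting direction.
- dial (a joint): Angle of the black timer dial, rad, counter-clockwise seen from above positive, 0 when its white line points along the shaker's +x (to the back), where it starts; range -1.6 to 1.6.
- dial_grip (a point): Point on the dial's vertical axis, 9 mm below the top of its bar grip; rises with the dial. The bar grip is 13 mm thick (y), 48 mm long (x) and stands 34 mm high on a skirt 58 mm across; the point's x axis runs along the bar toward the end with the white line, z up. The axis stands at (0, -0.060) m in the shaker's frame; the bar's top is 94 mm above the bench when home.
- dial_aim (a point): Point carried by the dial, on the extension of its white line, 40 mm from its axis: it lies over a stud when the line points straight at that stud.
- red_stud_top (a point): Top of the small red stud, 9 mm across, 5 mm high, fixed beside the dial 40 mm from its axis. Four such studs stand at +40, -40, +80 and -80 degrees from the dial's zero direction; three are grey, one is red, and which one is red varies.
- selector_shaft (a joint): How far the red selector knob is pressed down, in m: 0 sprung up, 0.012 fully down. The spring takes about 3 N to start and 7 N fully down. Up, it is locked against turning; it is free to turn when pressed at least 8 mm, so turn it at about 10 mm down.
- selector (a joint): Angle of the red selector knob, rad, clockwise seen from above positive: 0 (its start) with its white line at the white square mark, stopped; 1.047 (60 degrees, end of its travel) with the line at the green round mark, running. It springs up again only near either end.
- selector_grip (a point): Point on the selector's vertical axis, 9 mm below the top of its bar grip; sinks with it. The bar is 13 mm thick (y), 34 mm long (x), 34 mm high; the point's x axis runs along the bar toward the white line, z up. The axis stands at (0, -0.155) m in the shaker's frame; the bar's top is 100 mm above the bench when up.
- dish_0: Bystander: petri dish 90 mm across, 15 mm high, behind the shaker; origin at its underside.
- marker_black: Bystander: black marker 12 x 132 x 13 mm lying at the front edge of the bench; origin at its underside.
- foam_float: Bystander: yellow round foam float 66 mm across, 13 mm high, front right; origin at its underside.
- jar_0_mid (a point): Centre, half-way up, of a sample jar: amber, white screw cap, 36 mm across, 64 mm high, with a thick heavy base, about 0.05 to 0.12 kg; z along its axis. It stands upright on the bench to the left of the shaker. Absent (None from the start) in some runs.
- jar_1_mid (a point): Centre, half-way up, of a sample jar: amber, white screw cap, 36 mm across, 64 mm high, with a thick heavy base, about 0.05 to 0.12 kg; z along its axis. It stands upright on the bench to the left of the shaker. Absent (None from the start) in some runs.
- jar_2_mid (a point): Centre, half-way up, of a sample jar: amber, white screw cap, 36 mm across, 64 mm high, with a thick heavy base, about 0.05 to 0.12 kg; z along its axis. It stands upright on the bench to the left of the shaker. Absent (None from the start) in some runs.
- jar_3_mid (a point): Centre, half-way up, of a sample jar: amber, white screw cap, 36 mm across, 64 mm high, with a thick heavy base, about 0.05 to 0.12 kg; z along its axis. It stands upright on the bench to the left of the shaker. Absent (None from the start) in some runs.
- jar_4_mid (a point): Centre, half-way up, of a sample jar: amber, white screw cap, 36 mm across, 64 mm high, with a thick heavy base, about 0.05 to 0.12 kg; z along its axis. It stands upright on the bench to the left of the shaker. Absent (None from the start) in some runs.
- jar_5_mid (a point): Centre, half-way up, of a sample jar: amber, white screw cap, 36 mm across, 64 mm high, with a thick heavy base, about 0.05 to 0.12 kg; z along its axis. It stands upright on the bench to the left of the shaker. Absent (None from the start) in some runs.
Things that resemble listed ones, but are neither listed nor needed, are in the scene too. Leave any pink or yellow look-alike of the part that bears jar_0_mid alone.

How it is judged:
On the way, in this order (a step that is already met when the one before it is completed fails the run):
1. the timer dial is pulled out of its lock (value of joint dial_shaft above 0.008 m), for 0.1 s.
2. the dial, still out, is turned so that its line points at the red stud (value of joint dial_shaft above 0.006 m and horizontal distance between dial_aim and red_stud_top below 0.011 m), for 0.1 s.
3. every jar stands in the tray and the dial is home at the red stud (x of jar_0_mid in the frame of tray between -0.05 and 0.05 m and y of jar_0_mid in the frame of tray between -0.095 and 0.095 m and z of each of jar_0_mid, jar_1_mid, jar_2_mid, jar_3_mid, jar_4_mid, jar_5_mid in the frame of tray below 0.037 m and angle between each of jar_0_mid, jar_1_mid, jar_2_mid, jar_3_mid, jar_4_mid, jar_5_mid's own z axis and vertical below 0.15 rad and x of jar_1_mid in the frame of tray between -0.05 and 0.05 m and y of jar_1_mid in the frame of tray between -0.095 and 0.095 m and x of jar_2_mid in the frame of tray between -0.05 and 0.05 m and y of jar_2_mid in the frame of tray between -0.095 and 0.095 m and x of jar_3_mid in the frame of tray between -0.05 and 0.05 m and y of jar_3_mid in the frame of tray between -0.095 and 0.095 m and x of jar_4_mid in the frame of tray between -0.05 and 0.05 m and y of jar_4_mid in the frame of tray between -0.095 and 0.095 m and x of jar_5_mid in the frame of tray between -0.05 and 0.05 m and y of jar_5_mid in the frame of tray between -0.095 and 0.095 m and value of joint dial_shaft below 0.0025 m and horizontal distance between dial_aim and red_stud_top below 0.008 m), for 0.2 s.
4. the selector, held down, is turned toward the green mark (value of joint selector_shaft above 0.006 m and value of joint selector above 0.8 rad), for 0.05 s.
5. the selector is at the green mark and sprung up again (value of joint selector above 0.96 rad and value of joint selector_shaft below 0.0025 m), for 0.2 s.
At the end, for the whole second after the job is handed in: Every jar present stands upright (within 0.15 rad) on the tray floor, one to a cell, at rest; the dial is home (within 2.5 mm) with its line at the red stud (within 8 mm at the stud's radius); the selector is at the green mark (at least 0.96 rad) and sprung up (within 2.5 mm) (all of step 3 and all of step 5 and linear speed of each of jar_0, jar_1, jar_2, jar_3, jar_4, jar_5 below 0.02 m/s); the robot touches nothing.
It fails at once if the petri dish is moved (distance of dish_0 from where it was at the start of the episode above 0.03 m).
It fails at once if the marker is moved (distance of marker_black from where it was at the start of the episode above 0.03 m).
It fails at once if the foam float is moved (distance of foam_float from where it was at the start of the episode above 0.03 m).
Of jar_0, jar_1, jar_2, jar_3, jar_4, jar_5 only 4 to 6 are there at a start; the rules pass over those that are not, and their reading is None.
At some moment in a run one of jar_0, jar_1, jar_2, jar_3, jar_4, jar_5 may be knocked a few centimetres aside while the robot is not near it.
It also fails if it takes over 208 s, if anything falls off the work surface, if the arm or the gripper's body presses on something with over 40 N, if the wrist force passes 120 N, or if a joint passes its speed limit or range.

### The arm

A 6-joint arm with a two-finger parallel gripper is mounted at the origin on a cart in front of the work surface, level with it; the furniture and walls round the work are solid. World frame = base frame: x ahead of the robot, y to its left, z up, the work surface at z = 0. Lengths are in m, angles in rad, forces in N, time in s.
With the tool pointing down it reaches from about 0.275 to 0.875 m from the base axis. Payload 12.5 kg.
Tool frame: the origin (TCP) lies midway between the tips of the shut fingers; the grasp point (between the pads) lies arm.pinch_z behind it (arm.pinch_z is the distance from the TCP to the grasp point, in m); z points along the fingers, y is the line along which they close (so a half turn about z gives the same grasp; the last joint's range is limited). The gripper opens to 85 mm and grips with 20 to 120 N. Pads are 22 mm wide; open, the fingers measure 114 mm over their backs; the gripper's body (76 mm by 85 mm) begins 54 mm behind the grasp point. The pads swing forward as they close: fully open they stand 13 mm farther back than shut.
Start: joints at [1.245, 0.351, 1.652, -0, 1.139, -0.085], TCP at [0.131, 0.534, 0.207] pointing down, gripper open.
Joint ranges: [-2.75, 2.75], [-0.79, 2.1], [0.01, 2.65], [-1.57, 4.71], [0.07, 3.14], [-2.87, 2.87]. Speed limits (rad/s): [2.22, 2.22, 2.79, 3.14, 3.14, 3.14].

### API

Orientations are given as a 3x3 rotation matrix whose columns are the frame's x, y, z axes.
In Python, from rig import arm gives the robot as it stands.
- The arm moves only by the tool move_arm, never from a script. Its argument "rows" is a list of rows, each a list of 5 numbers: the finger opening in m, from 0 to 0.0854, then the shift along the tool's x, y, z in m, then the turn about the tool's z in rad. In form: [[grip, x, y, z, yaw], ...]. A call has 1 to 12 rows; each row shifts and turns the commanded pose from where the row before left it, along the tool's axes as they then stand; what a row does not reach is not made up. A row lasts 1/10 s, in which the tool goes at most 50 mm and 8.59 degrees, less where a joint would pass 70% of its speed; a pose out of reach is approached as far as the arm can. A call with a gripper value outside its range is refused whole. The fingers move at their own pace and stop on an object; the grip force is fixed at half the most. Time passes only in rows, so rows that do not move let the fingers close. It gives the time, the measured TCP pose, the force, the opening and the grip force at its end, in the units of the state.
- arm.get_obs(): the state, without advancing time (a new reading comes with each control period).
- arm.capture(name): name is "scene" or "top" or "wrist"; returns a dict with "pixels" (384x512x3 uint8, red, green, blue), "vertical_fov" (degrees; the focal length in pixels is half the picture's height over the tangent of half this angle, whatever the lens; pixels are square), "cx", "cy" (the principal point, pixels), "camera_from_world" (4x4, takes a point from world to camera coordinates). Camera axes: x right, y down, z forward; pixel columns grow to the right and rows downward; lengths in m; the calibration is good to about 2 mm. A picture is of the moment at which its call begins. There is no depth.
- arm.sign_off(): hands the job in; it is judged then, once.
Trained networks look in a picture, given as the dict that the camera call returned (one of the last four; its "shot" number tells which), for a name from the list of things; names that differ only in an ending like _2 or _b are one class to them, and where a whole thing is asked for, a point or a joint stands for the part that bears it (a point fixed in the world has none). Each returns a list of dicts, best first, with "confidence" (0 to 1); they miss things now and then, are a little off and sometimes report something else, mostly with a low value. They report only what shows in the picture. A call takes as long as a camera call. They do not tell look-alikes from the thing itself.
- arm.outline_of(picture, name): "pixels" (384x512 bool, what is visible of it) and "box" ([left, top, width, height] in pixels, round what is visible of it).
The state is a dict: "clock": time; "joints": joint angles; "joint_vel": joint speeds; "joint_torque": joint torques, N m; "ee_pos": TCP position; "tool_rot": TCP orientation; "contact_force": force on the tool from outside, world axes, zero at the start; "ft_torque": the same for the moment, N m; "width": finger opening in m; "finger_force": force on a finger pad.
Only numpy, scipy, OpenCV 4.12 (cv2) and the standard library are available. Lean on these libraries where they do the work, as an engineer would, in place of code of your own. Each camera call takes 0.05 s, during which the arm holds its last target. There are 200 camera calls.

## Working session

There is one attempt and no reset: what is moved stays moved. The work goes in short steps, Python scripts to look and compute and a tool call to move; the robot and the scene stay as the last step left them, time stands still between calls to the robot, and variables do not carry over. Pictures are saved under pics/ and viewed, at most 14 in all, crops included, and the job is handed in when it is done.

Besides the shell and the picture viewer there is one more tool, called after ">>>" as name(argument=value, ...), one argument or row to a line, values as JSON. move_arm: Moves the arm, as the interface text tells. Its arguments: {"type":"object","properties":{"rows":{"type":"array"}},"required":["rows"]}

```bash
mkdir -p pics
python3 - <<'E'
from rig import arm
import cv2, numpy as np
o=arm.get_obs(); print(o['clock'],o['ee_pos'],o['tool_rot'],arm.pinch_z,o['width'])
ims=[]
for n in ('scene','top'):
    p=arm.capture(n); 
    cv2.imwrite(f'pics/{n}0.png',p['pixels'][...,::-1]); print(n,p['vertical_fov'],p['cx'],p['cy'],np.round(p['camera_from_world'],3).tolist())
    for q in ('jar_0_mid','shaker'):
        for d in arm.outline_of(p,q): print(q,round(d['confidence'],2),d['box'])
E
```

```text
0.0 [0.1310288  0.5337967  0.20687738] [[-9.71141026e-01  2.38505683e-01 -3.83577397e-04]
 [ 2.38505963e-01  9.71140435e-01 -1.07726158e-03]
 [ 1.15574511e-04 -1.13765842e-03 -9.99999346e-01]] 0.0187 0.08527886607209817
scene 50.546727720410104 251.8691940482481 193.38573629407298 [[-0.824, -0.567, -0.009, 0.485], [-0.244, 0.37, -0.896, 0.18], [0.512, -0.736, -0.443, 1.175], [0.0, 0.0, 0.0, 1.0]]
jar_0_mid 0.73 [240.8, 234.0, 8.2, 26.4]
jar_0_mid 0.68 [209.9, 270.8, 14.3, 27.3]
jar_0_mid 0.66 [252.9, 221.1, 10.5, 23.7]
jar_0_mid 0.66 [200.6, 222.3, 14.1, 21.2]
jar_0_mid 0.65 [232.9, 213.2, 14.2, 23.8]
shaker 0.55 [236.7, 175.4, 95.4, 48.0]
top 57.81485219917238 260.2822472746824 181.70079030248942 [[0.008, -1.0, -0.023, 0.059], [-0.987, -0.004, -0.159, 0.556], [0.158, 0.024, -0.987, 1.208], [0.0, 0.0, 0.0, 1.0]]
jar_0_mid 0.71 [340.7, 196.9, 12.8, 15.6]
jar_0_mid 0.66 [221.2, 209.9, 10.4, 13.8]
jar_0_mid 0.52 [167.7, 215.9, 13.7, 10.7]
jar_0_mid 0.5 [222.2, 190.0, 8.9, 13.8]
shaker 0.89 [242.2, 171.7, 117.2, 52.9]
```

```bash
ls
```

```text
pics
```

Run:
```python
import cv2
t=cv2.imread('pics/top0.png'); cv2.imwrite('pics/topc.png',cv2.resize(t[130:290,130:390],None,fx=3,fy=3,interpolation=cv2.INTER_CUBIC))
t=cv2.imread('pics/scene0.png'); cv2.imwrite('pics/scenec.png',cv2.resize(t[130:330,150:400],None,fx=3,fy=3,interpolation=cv2.INTER_CUBIC))
```

```text
(no output)
```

View pics/topc.png

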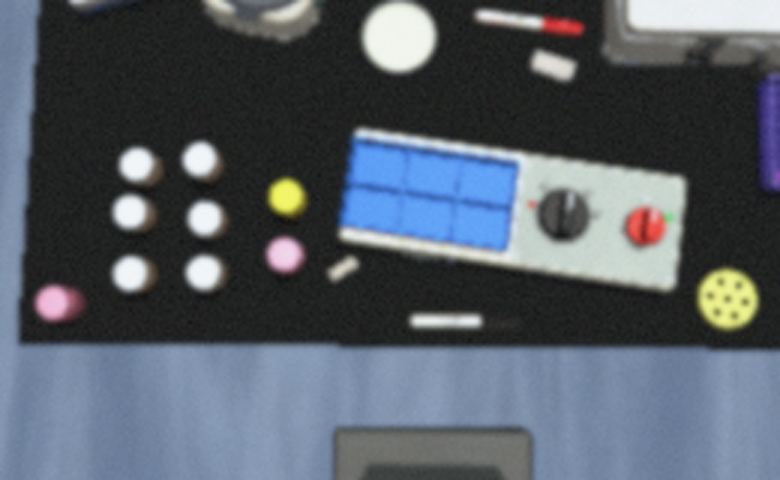

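View pics/scenec.png

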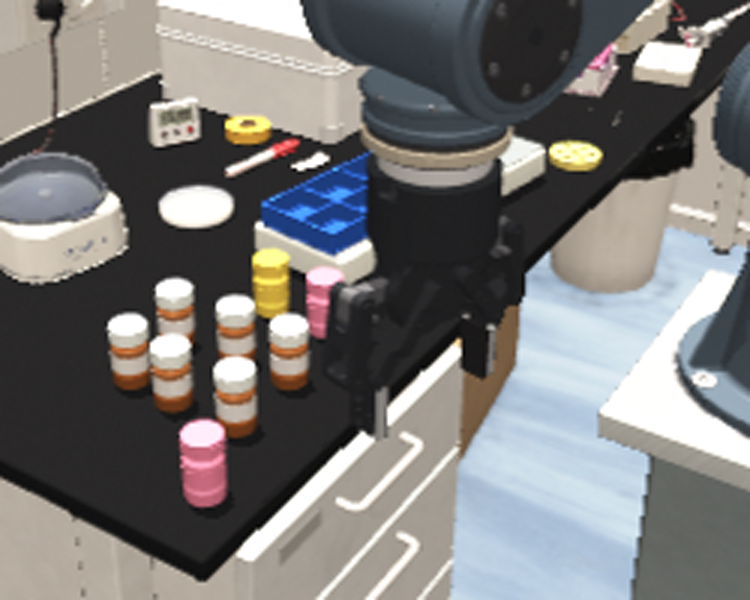

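The top view shows six white-capped jars (crop pixels (137,165), (200,160), (130,212), (206,218), (132,273), (205,272)). The scene view confirms they are amber. Look-alikes to avoid: yellow (287,197), pink (285,254) and pink (55,303). The red stud is at about (532,204), left of the dial.

```bash
cat > h.py <<'E'
import numpy as np, cv2
from rig import arm
def K(p): return p['pixels'].shape[0]/2/np.tan(np.radians(p['vertical_fov'])/2)
def bp(p,uv,z):
    uv=np.atleast_2d(np.asarray(uv,float)); T=p['camera_from_world']; R=T[:3,:3]; c=-R.T@T[:3,3]
    d=np.c_[(uv[:,0]-p['cx'])/K(p),(uv[:,1]-p['cy'])/K(p),np.ones(len(uv))]@R
    return c[:2]+d[:,:2]*((z-c[2])/d[:,2])[:,None]
def pr(p,X):
    T=p['camera_from_world']; q=np.atleast_2d(X)@T[:3,:3].T+T[:3,3]
    return q[:,:2]/q[:,2:]*K(p)+[p['cx'],p['cy']]
def save(p,n,box=None,f=1):
    im=p['pixels'][...,::-1]
    if box: l,t,w,h=box; im=im[t:t+h,l:l+w]
    cv2.imwrite('pics/'+n,cv2.resize(im,None,fx=f,fy=f,interpolation=cv2.INTER_CUBIC))
def blobs(m,mn):
    n,_,s,c=cv2.connectedComponentsWithStats(m.astype(np.uint8)); return [(c[i],s[i,4]) for i in range(1,n) if s[i,4]>=mn]
def hsv(p): return cv2.cvtColor(p['pixels'],cv2.COLOR_RGB2HSV).astype(int)
def tray(p):
    h=hsv(p); m=(h[...,0]>98)&(h[...,0]<122)&(h[...,1]>130)&(h[...,2]>90)
    m=cv2.morphologyEx(m.astype(np.uint8),cv2.MORPH_OPEN,np.ones((3,3)))
    n,l,s,_=cv2.connectedComponentsWithStats(m); i=1+np.argmax(s[1:,4]); v,u=np.nonzero(l==i)
    return cv2.minAreaRect((bp(p,np.c_[u,v],0.073)*1000).astype(np.float32))
def caps(p):
    h=hsv(p); m=(h[...,1]<40)&(h[...,2]>190); return blobs(m,25)
E
python3 - <<'E'
from h import *
p=arm.capture('top')
print(tray(p))
for c,a in caps(p): print(c.round(1),a,bp(p,c,.064).round(4))
h=hsv(p); m=((h[...,0]<8)|(h[...,0]>172))&(h[...,1]>110)
for c,a in blobs(m,2): print('red',c.round(1),a,bp(p,c,.05).round(4))
T=p['camera_from_world'];print(-T[:3,:3].T@T[:3,3])
w=arm.capture('wrist'); T=w['camera_from_world'];print('wrist',-T[:3,:3].T@T[:3,3],T[:3,:3].round(3).tolist(),w['vertical_fov'])
E
```

```text
((507.49969482421875, 19.973548889160156), (195.46510314941406, 101.0108413696289), 81.48979949951172)
[235.2  22.5] 2890 [[1.1707 0.1629]]
[505.4  20.5] 174 [[ 1.171  -0.8565]]
[292.7  33.5] 91 [[ 1.1235 -0.0572]]
[411.5  94.8] 12624 [[ 0.8768 -0.4888]]
[304.  96.] 37 [[ 0.8729 -0.0968]]
[208.4  98. ] 27 [[0.866  0.2565]]
[233.4 103.6] 50 [[0.8441 0.1632]]
[169.5 119.3] 454 [[0.7837 0.3974]]
[200.7 128.6] 28 [[0.7483 0.2809]]
[226.7 133.1] 41 [[0.7313 0.1852]]
[262.6 141.7] 393 [[0.6992 0.0544]]
[299.4 135.9] 46 [[ 0.7209 -0.0785]]
[313.7 151.3] 54 [[ 0.664  -0.1289]]
[504.6 181.9] 576 [[ 0.5556 -0.791 ]]
[403.2 174.7] 29 [[ 0.5799 -0.4421]]
[320.3 203.2] 1640 [[ 0.4774 -0.1489]]
[196.2 182.6] 77 [[0.5483 0.2898]]
[175.  184.4] 75 [[0.5416 0.3655]]
[172.9 200.1] 71 [[0.4854 0.3705]]
[197.8 202.3] 76 [[0.4781 0.2818]]
[224.4 214.1] 41 [[0.437  0.1867]]
[486.1 225.2] 823 [[ 0.405  -0.7133]]
[172.9 220.6] 81 [[0.4133 0.367 ]]
[197.4 220.3] 81 [[0.4148 0.2807]]
[278.5 236.5] 44 [[ 0.3611 -0.0028]]
[276.8 330.7] 3273 [[0.0526 0.003 ]]
[488.2 346.1] 193 [[ 0.0145 -0.6836]]
red [317.2 138.5] 85 [[ 0.7153 -0.1444]]
red [344.4 205.5] 110 [[ 0.4712 -0.2356]]
[0.35713968 0.03159132 1.28156478]
wrist [0.06245262 0.55023057 0.37327327] [[0.238, 0.971, -0.001], [0.934, -0.229, 0.276], [0.268, -0.066, -0.961]] 70.59678054882697
```

>>> move_arm(
  rows=[
    [0.0854,-0.025,-0.028,0,0],
    [0.0854,-0.025,-0.028,0,0],
    [0.0854,-0.025,-0.028,0,0],
    [0.0854,-0.025,-0.028,0,0],
    [0.0854,-0.025,-0.028,0,0],
    [0.0854,-0.025,-0.028,0,0],
    [0.0854,-0.025,-0.028,0,0],
    [0.0854,-0.025,-0.028,0,0],
    [0.0854,-0.025,-0.028,0,0],
    [0.0854,-0.025,-0.028,0,0],
    [0.0854,-0.025,-0.028,0,0],
    [0.0854,-0.025,-0.028,0,0],
  ],
)

```text
clock: 1.6
ee_pos: [0.3429, 0.1349, 0.2076]
tool_rot: [[-0.971, 0.238, 0.001], [0.238, 0.971, 0.0], [-0.001, 0.0, -1.0]]
contact_force: [0.4, 0.6, 0.3]
width: 0.0856
finger_force: 0.0
```

>>> move_arm(
  rows=[
    [0.0854,-0.025,-0.028,0,0],
    [0.0854,-0.025,-0.028,0,0],
    [0.0854,-0.025,-0.028,0,0],
    [0.0854,-0.025,-0.028,0,0],
    [0.0854,-0.025,-0.028,0,0],
    [0.0854,-0.025,-0.028,0,0],
    [0.0854,-0.025,-0.028,0,0],
    [0.0854,-0.025,-0.028,0,0],
    [0.0854,0,0,0,-0.0925],
    [0.0854,0,0,0,0],
  ],
)

```text
clock: 2.6
ee_pos: [0.4832, -0.1296, 0.2071]
tool_rot: [[-0.989, 0.148, -0.001], [0.148, 0.989, 0.0], [0.001, 0.0, -1.0]]
contact_force: [-0.0, -0.3, -0.5]
width: 0.0856
finger_force: 0.0
```

Run:
```python
from h import *
p=arm.capture('wrist'); save(p,'w1.png')
print(tray(p), arm.get_obs()['ee_pos'],arm.get_obs()['joints'].round(3))
```

```text
((510.59539794921875, 12.756248474121094), (200.7220001220703, 112.49728393554688), 81.9044418334961) [ 0.48296187 -0.12895552  0.20718775] [-0.354  0.26   1.778  0.     1.104 -1.775]
```

View pics/w1.png

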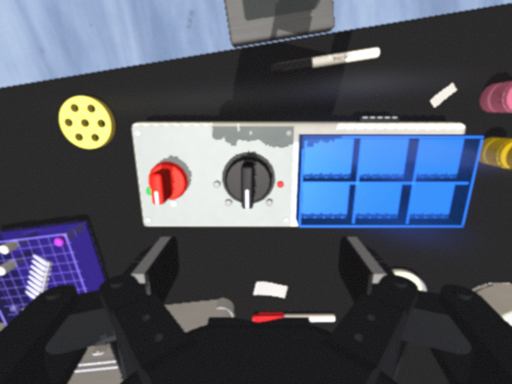

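The red stud is at (281,184), the +80° position. The grey studs are at (217,184), (228,203) and (269,203), the dial at (248,180), the selector at (167,184), and the green mark at (150,190).

Run:
```python
from h import *
from scipy.optimize import least_squares
p=arm.capture('wrist')
s=lambda a:[.04*np.cos(np.radians(a)),-.06+.04*np.sin(np.radians(a)),.05]
save(p,'w1z.png',(130,110,370,130),2)
uv=np.array([[281,184],[217,184],[228,203],[269,203],[133,123],[143,227],[465,123],[299,135],[484,136],[466,227],[299,227]])
def M(q):
    X=[s(80),s(-80),s(-40),s(40),[-.067,-.2,.045],[.067,-.2,.045],[-.067,.2,.045]]+[[a,q[3]+b,.073] for a,b in((-.054,-.099),(-.054,.099),(.054,.099),(.054,-.099))]
    X=np.array(X);c,n=np.cos(q[2]),np.sin(q[2]); X[:,:2]=X[:,:2]@np.array([[c,n],[-n,c]])+q[:2]; return X
r=least_squares(lambda q:(pr(p,M(q))-uv).ravel(),[.49,-.077,-.148,.0975],loss='soft_l1')
print(r.x,(pr(p,M(r.x))-uv).round(1).tolist())
q=r.x
f=lambda x,y:(q[:2]+[x*np.cos(q[2])-y*np.sin(q[2]),x*np.sin(q[2])+y*np.cos(q[2])]).round(4)
print('dial',f(0,-.06),'sel',f(0,-.155),'tray',f(0,q[3]))
```

```text
[ 0.49483079 -0.08264754 -0.15018087  0.09829548] [[-0.1, 0.5], [-0.2, 0.5], [0.5, -0.2], [0.5, -0.2], [-4.1, -0.7], [-0.6, 1.0], [5.2, -0.7], [3.2, 0.3], [0.5, -0.6], [-2.2, 0.5], [-0.9, 0.4]]
dial [ 0.4859 -0.142 ] sel [ 0.4716 -0.2359] tray [0.5095 0.0145]
```

View pics/w1z.png

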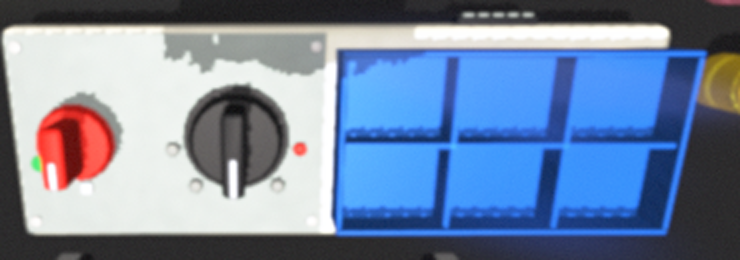

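>>> move_arm(
  rows=[
    [0.0854,-0.0035,-0.0095,0.02,0],
    [0.0854,0,0,0.03,0],
    [0.0854,0,0,0.03,0],
    [0.0854,0,0,0,0],
    [0.0854,0,0,0,0],
  ],
)

```text
clock: 3.2
ee_pos: [0.4853, -0.1385, 0.1281]
tool_rot: [[-0.989, 0.148, -0.0], [0.148, 0.989, 0.0], [0.0, 0.0, -1.0]]
contact_force: [0.4, 0.2, 0.1]
width: 0.085
finger_force: 0.0
```

Run:
```python
from h import *
p=arm.capture('wrist'); save(p,'w2.png'); o=arm.get_obs(); print(o['ee_pos'],p['cx'],p['cy'])
t=o['ee_pos'];R=o['tool_rot']
print(pr(p,[t,t-R[:,2]*.013,t-R[:,2]*.013+R[:,1]*.0427,t-R[:,2]*.013-R[:,1]*.0427]).round(1))
for h in (.0,.004,-.004): print(pr(p,[[.4859,-.142+h,.094],[.4844,-.138+h,.05]]).round(1).tolist())
```

```text
[ 0.48584984 -0.1387321   0.12883125] 258.2796075807844 192.48160863051135
[[259.1 227.2]
 [259.1 235.6]
 [328.9 235.6]
 [189.4 235.6]]
[[254.8, 210.1], [259.4, 192.1]]
[[259.9, 209.3], [263.7, 191.5]]
[[249.8, 210.8], [255.2, 192.7]]
```

View pics/w2.png

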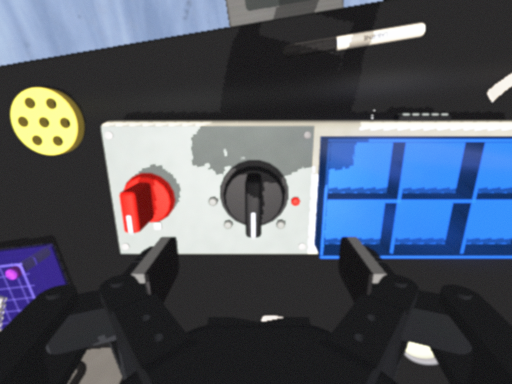

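Run:
```python
from h import *
p=arm.capture('wrist'); o=arm.get_obs()
g=p['pixels'].astype(int)
uv=[[295.5,201],[213,201],[228.5,224.5],[281,224.5]]
B=bp(p,uv,.05); print(B.round(4).tolist())
xa=np.array([np.cos(.15),-np.sin(.15)])
print('axis', (B[:2].mean(0)-.04*np.cos(np.radians(80))*xa).round(4),(B[2:].mean(0)-.04*np.cos(np.radians(40))*xa).round(4), 'yaw',np.arctan2(*(B[0]-B[1])))
print('sel top',bp(p,[[131,208]],.1).round(4), 'tray inner', bp(p,[[320,138],[320,259]],.073).round(4))
```

```text
[[0.499, -0.1058], [0.4875, -0.1832], [0.5132, -0.1729], [0.5208, -0.1224]]
axis [ 0.4863 -0.1435] [ 0.4867 -0.1431] yaw 0.1478964703890724
sel top [[ 0.4691 -0.2348]] tray inner [[ 0.4411 -0.0827]
 [ 0.5499 -0.0919]]
```

>>> move_arm(
  rows=[
    [0.05,0,-0.0035,0.02,0],
    [0.05,0,0,0.02,0],
    [0.05,0,0,0.02,0],
    [0.05,0,0,0,0],
    [0.05,0,0,0,0],
    [0.035,0,0,0,0],
    [0.025,0,0,0,0],
    [0.015,0,0,0,0],
    [0.015,0,0,0,0],
  ],
)

```text
clock: 4.2
ee_pos: [0.4849, -0.1424, 0.0678]
tool_rot: [[-0.989, 0.148, 0.001], [0.148, 0.989, -0.0], [-0.001, -0.0, -1.0]]
contact_force: [-1.3, 0.2, 0.0]
width: 0.0153
finger_force: 0.0
```

>>> move_arm(
  rows=[
    [0.0,0,0,0,0],
    [0.0,0,0,0,0],
    [0.0,0,0,0,0],
  ],
)

```text
clock: 4.5
ee_pos: [0.4849, -0.1426, 0.0679]
tool_rot: [[-0.989, 0.148, 0.001], [0.148, 0.989, -0.0], [-0.001, -0.0, -1.0]]
contact_force: [-2.4, -0.9, 4.9]
width: 0.0093
finger_force: 58.7
```

The turn would overrun joint 6, so I'll regrip with the tool half-turned.

>>> move_arm(
  rows=[
    [0.05,0,0,0,0],
    [0.05,0,0,0,0],
    [0.05,0,0,-0.03,0],
    [0.05,0,0,-0.03,0],
    [0.05,0,0,0,0.1428],
    [0.05,0,0,0,0.1428],
    [0.05,0,0,0,0.1428],
    [0.05,0,0,0,0.1428],
    [0.05,0,0,0,0.1428],
    [0.05,0,0,0,0.1428],
    [0.05,0,0,0,0.1428],
    [0.05,0,0,0,0.1428],
  ],
)

```text
clock: 5.7
ee_pos: [0.4847, -0.1423, 0.1273]
tool_rot: [[-0.271, 0.963, -0.0], [0.963, 0.271, 0.0], [0.0, -0.0, -1.0]]
contact_force: [0.7, 0.3, -0.1]
width: 0.05
finger_force: 0.0
```

>>> move_arm(
  rows=[
    [0.05,0,0,0,0.1428],
    [0.05,0,0,0,0.1428],
    [0.05,0,0,0,0.1428],
    [0.05,0,0,0,0.1428],
    [0.05,0,0,0,0.1428],
    [0.05,0,0,0,0.1428],
    [0.05,0,0,0,0.1428],
    [0.05,0,0,0,0.1428],
    [0.05,0,0,0,0.1428],
    [0.05,0,0,0,0.1428],
    [0.05,0,0,0,0],
    [0.05,0,0,0,0],
  ],
)

```text
clock: 6.9
ee_pos: [0.4847, -0.1423, 0.1273]
tool_rot: [[0.91, 0.414, -0.0], [0.414, -0.91, 0.0], [-0.0, -0.0, -1.0]]
contact_force: [-0.2, 0.4, 0.4]
width: 0.0499
finger_force: 0.0
```

>>> move_arm(
  rows=[
    [0.05,0,0,0,0.1435],
    [0.05,0,0,0,0.1435],
    [0.05,0,0,0,0.1435],
    [0.05,0,0,0,0.1435],
    [0.05,0.0015,0,0.02,0],
    [0.05,0,0,0.02,0],
    [0.05,0,0,0.0195,0],
    [0.03,0,0,0,0],
    [0.015,0,0,0,0],
    [0.0,0,0,0,0],
    [0.0,0,0,0,0],
    [0.0,0,0,0,0],
  ],
)

```text
clock: 8.1
ee_pos: [0.4868, -0.1429, 0.0689]
tool_rot: [[0.989, -0.15, 0.002], [-0.15, -0.989, -0.001], [0.002, 0.0, -1.0]]
contact_force: [-1.4, -0.4, 6.4]
width: 0.0087
finger_force: 59.7
```

>>> move_arm(
  rows=[
    [0.0,0,0,-0.003,0],
    [0.0,0,0,-0.003,0],
    [0.0,0,0,-0.003,0],
    [0.0,0,0,-0.003,0],
    [0.0,0,0,-0.001,0],
    [0.0,0,0,0,0],
    [0.0,0,0,0,0],
  ],
)

```text
clock: 8.8
ee_pos: [0.4865, -0.1427, 0.0812]
tool_rot: [[0.989, -0.151, 0.001], [-0.151, -0.989, -0.0], [0.001, 0.0, -1.0]]
contact_force: [1.5, -3.0, 2.6]
width: 0.0082
finger_force: 60.5
```

>>> move_arm(
  rows=[
    [0.0,0,0,0,-0.14],
    [0.0,0,0,0,-0.14],
    [0.0,0,0,0,-0.14],
    [0.0,0,0,0,-0.14],
    [0.0,0,0,0,-0.14],
    [0.0,0,0,0,-0.14],
    [0.0,0,0,0,-0.14],
    [0.0,0,0,0,-0.14],
    [0.0,0,0,0,-0.14],
    [0.0,0,0,0,-0.14],
    [0.0,0,0,0,0],
    [0.0,0,0,0,0],
  ],
)

```text
clock: 10.0
ee_pos: [0.4865, -0.1428, 0.0811]
tool_rot: [[0.32, 0.947, 0.001], [0.947, -0.32, -0.0], [-0.0, 0.001, -1.0]]
contact_force: [2.0, -3.7, 1.9]
width: 0.0085
finger_force: 60.7
```

Run:
```python
from h import *
p=arm.capture('wrist'); save(p,'w3.png'); o=arm.get_obs(); print(o)
```

```text
{'clock': 10.05, 'joints': array([-3.77186181e-01,  4.49059574e-01,  1.87025178e+00, -1.50139312e-04,
        8.21392515e-01, -5.14104605e-02]), 'joint_vel': array([-0.000761  , -0.00033911,  0.00029061,  0.00104667, -0.00066698,
       -0.01097067]), 'joint_torque': array([  1.34062126, -47.8277564 , -19.76523221,   0.47490707,
         0.90036627,  -0.04951023]), 'ee_pos': array([ 0.48650418, -0.14274867,  0.08112079]), 'tool_rot': array([[ 3.19947012e-01,  9.47435112e-01,  7.85825382e-04],
       [ 9.47435425e-01, -3.19946761e-01, -4.29534677e-04],
       [-1.55533949e-04,  8.81947141e-04, -9.99999599e-01]]), 'contact_force': array([ 2.26585756, -2.63734144,  1.27059144]), 'ft_torque': array([-0.63264269, -0.41039245,  0.02738642]), 'finger_force': 60.691770259290934, 'width': 0.008698686234922983}
```

View pics/w3.png

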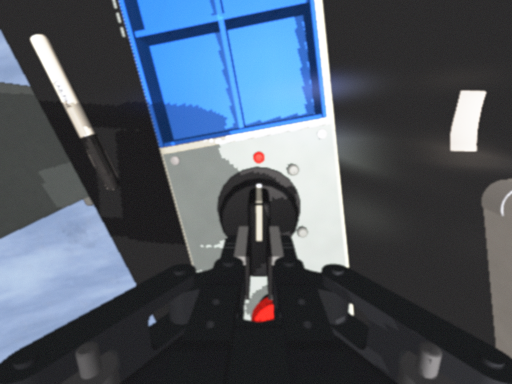

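The white line (258,190–240) points straight at the red stud (258,157), so I'm pushing it home.

>>> move_arm(
  rows=[
    [0.0,0,0,0.003,0],
    [0.0,0,0,0.003,0],
    [0.0,0,0,0.003,0],
    [0.0,0,0,0.003,0],
    [0.0,0,0,0.002,0],
    [0.0,0,0,0,0],
    [0.0,0,0,0,0],
  ],
)

```text
clock: 10.75
ee_pos: [0.487, -0.1429, 0.0685]
tool_rot: [[0.317, 0.948, 0.002], [0.948, -0.317, -0.001], [-0.0, 0.002, -1.0]]
contact_force: [-1.9, -3.0, 25.6]
width: 0.0086
finger_force: 67.3
```

>>> move_arm(
  rows=[
    [0.05,0,0,0,0],
    [0.05,0,0,0,0],
    [0.05,0,0,-0.02,0],
    [0.05,0,0,-0.04,0],
    [0.06,0,0,-0.04,0],
    [0.06,0,0,-0.04,0],
    [0.06,0,0,-0.04,0],
    [0.06,0.0385,-0.017,0,0],
    [0.06,0.0385,-0.017,0,0],
    [0.06,0.0385,-0.017,0,0],
    [0.06,0.0385,-0.017,0,0],
    [0.06,0.0385,-0.017,0,0],
  ],
)

```text
clock: 11.95
ee_pos: [0.4652, 0.0687, 0.2461]
tool_rot: [[0.317, 0.948, -0.002], [0.948, -0.317, 0.0], [-0.0, -0.002, -1.0]]
contact_force: [0.4, 0.1, 0.3]
width: 0.0602
finger_force: 0.0
```

>>> move_arm(
  rows=[
    [0.06,0.0385,-0.017,0,0],
    [0.06,0.0385,-0.017,0,0],
    [0.06,0.0385,-0.017,0,0],
    [0.06,0.0385,-0.017,0,0],
    [0.06,0.0385,-0.017,0,0],
    [0.06,0,0,0,-0.1454],
    [0.06,0,0,0,-0.1454],
    [0.06,0,0,0,-0.1454],
    [0.06,0,0,0,-0.1454],
    [0.06,0,0,0,-0.1454],
    [0.06,0,0,0,-0.1454],
    [0.06,0,0,0,-0.1454],
  ],
)

```text
clock: 13.15
ee_pos: [0.4459, 0.2763, 0.2458]
tool_rot: [[-0.646, 0.764, -0.003], [0.764, 0.646, -0.001], [0.001, -0.003, -1.0]]
contact_force: [-0.8, -0.3, 0.3]
width: 0.0604
finger_force: 0.0
```

>>> move_arm(
  rows=[
    [0.06,0,0,0,-0.1454],
    [0.06,0,0,0,-0.1454],
    [0.06,0,0,0,-0.1454],
    [0.06,0,0,0,-0.1454],
    [0.06,0,0,0,-0.1454],
    [0.06,0,0,0,0],
  ],
)

```text
clock: 13.75
ee_pos: [0.446, 0.2763, 0.246]
tool_rot: [[-0.989, 0.145, -0.002], [0.145, 0.989, -0.001], [0.002, -0.001, -1.0]]
contact_force: [0.0, 1.4, -0.3]
width: 0.0599
finger_force: 0.0
```

Run:
```python
from h import *
p=arm.capture('wrist'); save(p,'w4.png'); o=arm.get_obs(); print(o['ee_pos'],o['tool_rot'].round(3).tolist(),o['joints'].round(2))
for c,a in caps(p): print('w',c.round(1),a,bp(p,c,.064).round(4)[0])
for d in arm.outline_of(p,'jar_0_mid'): print(d['box'],round(d['confidence'],2))
p=arm.capture('top')
for c,a in caps(p): 
    b=bp(p,c,.064)[0]
    if .35<b[0]<.65 and .1<b[1]<.5: print('t',c.round(1),a,b.round(4))
```

```text
[0.44610078 0.27631967 0.24606665] [[-0.989, 0.151, -0.002], [0.151, 0.989, -0.001], [0.002, -0.001, -1.0]] [ 0.47  0.27  1.67  0.    1.21 -0.95]
w [254.4  23. ] 295 [0.2761 0.2957]
w [410.1  23.8] 528 [0.3025 0.4702]
w [435.2  14.1] 275 [0.2969 0.498 ]
w [481.6 150.6] 5256 [0.4605 0.5613]
w [258.9  58.3] 319 [0.3129 0.2955]
w [241.9  68.3] 72 [0.3206 0.2741]
w [423.   81.6] 109 [0.3665 0.4858]
w [43.  79.4] 35 [0.2982 0.037 ]
w [181.9  82.5] 131 [0.3257 0.2005]
w [395.8  96.8] 660 [0.3791 0.4535]
w [ 48.4 100.5] 74 [0.322 0.035]
w [431.5 166.1] 2336 [0.4715 0.4987]
w [324.3 136.3] 727 [0.4135 0.3641]
w [ 59.  134.6] 499 [0.363  0.0338]
w [257.7 147.2] 681 [0.4148 0.2791]
w [155.1 164.5] 205 [0.4175 0.1442]
w [189.3 174. ] 543 [0.4362 0.1853]
w [331.3 190.1] 615 [0.485  0.3677]
w [264.9 193.9] 612 [0.4775 0.2795]
w [ 80.7 198. ] 1811 [0.4474 0.0339]
w [332.3 227.3] 426 [0.5387 0.3652]
w [277.7 240.7] 529 [0.5479 0.2879]
w [465.1 245.4] 469 [0.5932 0.5487]
w [  4.9 261.8] 261 [ 0.5243 -0.1054]
w [337.2 266.6] 35 [0.601  0.3679]
w [179.1 266.6] 34 [0.568  0.1415]
w [ 38.4 317.9] 53 [ 0.624  -0.0928]
w [144.2 335.7] 343 [0.6799 0.0598]
w [380.6 350.5] 801 [0.7623 0.4265]
[242.7, 130.2, 29.8, 34.0] 0.86
[363.0, 83.3, 49.0, 31.3] 0.79
[184.9, 199.9, 33.4, 35.8] 0.76
[176.7, 160.4, 36.2, 29.9] 0.73
t [196.2 182.6] 78 [0.5485 0.29  ]
t [198.1 200.1] 35 [0.486  0.2809]
t [224.4 214.1] 44 [0.4372 0.1867]
t [172.  218.4] 26 [0.421  0.3707]
```

View pics/w4.png

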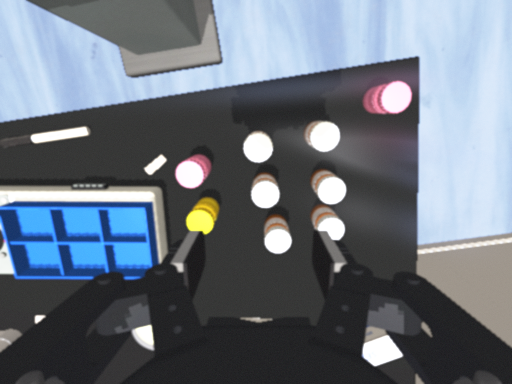

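Jars at wrist pixels (258,147), (324,136), (331,190), (265,194), (330,227) and (278,241) are white-capped amber. The pinks at (190,172) and (392,97) and the yellow at (205,213) are look-alikes. This full frame already shows the caps and colours clearly. Next I'm planning the shifts for each leg.

```bash
cat >> h.py <<'E'
JARS=dict(A=(.415,.280),B=(.4135,.3655),C=(.485,.369),D=(.478,.2807),E=(.5416,.3655),F=(.548,.289))
tc=np.array([.510,.0134]); X=np.array([.9888,-.1494]); Y=np.array([.1494,.9888])
def cell(i,j): return tc+.026*i*X+.065*j*Y
def legs(*t):
    o=arm.get_obs(); c=o['ee_pos']; R=o['tool_rot']; print('at',c.round(4),'yaw fix',round(float(np.arctan2(R[1,1],R[0,1])-np.arctan2(Y[1],Y[0])),4))
    R=np.c_[np.r_[-X,0],np.r_[Y,0],[0,0,-1]]
    for q in t:
        q=np.array(q); d=(q-c)@R; print(q.round(4),'shift',d.round(4),'n',np.linalg.norm(d)/.042); c=q
E
python3 - <<'E'
from h import *
o=[('D',-1,-1),('F',1,-1),('C',1,0),('A',-1,0),('E',1,1),('B',-1,1)]
t=[]
for n,i,j in o: t+=[(*JARS[n],.15),(*cell(i,j),.15)]
legs(*t)
E
```

```text
at [0.4464 0.2764 0.2464] yaw fix -0.002
[0.478  0.2807 0.15  ] shift [-0.0306  0.009   0.0964] n 2.418138930234308
[ 0.4746 -0.047   0.15  ] shift [-0.0456 -0.3245  0.    ] n 7.80268925408833
[0.548 0.289 0.15 ] shift [-0.0224  0.3432  0.    ] n 8.188660911944847
[ 0.526  -0.0548  0.15  ] shift [-0.0296 -0.3432  0.    ] n 8.201611811095233
[0.485 0.369 0.15 ] shift [0.1038 0.4129 0.    ] n 10.136780188531354
[0.5357 0.0095 0.15  ] shift [-0.1038 -0.3479  0.    ] n 8.644085335135344
[0.415 0.28  0.15 ] shift [0.1598 0.2494 0.    ] n 7.052461463234004
[0.4843 0.0173 0.15  ] shift [-0.1078 -0.2494  0.    ] n 6.469189925677046
[0.5416 0.3655 0.15  ] shift [-0.0046  0.3529  0.    ] n 8.40257311644003
[0.5454 0.0738 0.15  ] shift [-0.0474 -0.2879  0.    ] n 6.946287824768895
[0.4135 0.3655 0.15  ] shift [0.174  0.2687 0.    ] n 7.622902759721448
[0.494  0.0816 0.15  ] shift [-0.122  -0.2687  0.    ] n 7.027180852535661
```

>>> move_arm(
  rows=[
    [0.06,-0.0306,0.009,0.03,0],
    [0.06,0,0,0.04,0],
    [0.06,0,0,0.04,0],
    [0.06,0,0,0.04,0],
    [0.06,0,0,0.04,0],
    [0.06,0,0,0.026,0],
    [0.06,0,0,0,0],
    [0.02,0,0,0,0],
    [0.02,0,0,0,0],
    [0.02,0,0,0,0],
    [0.02,0,0,0,0],
    [0.02,0,0,0,0],
  ],
)

```text
clock: 15.1
ee_pos: [0.4794, 0.2813, 0.0328]
tool_rot: [[-0.989, 0.148, 0.003], [0.148, 0.989, 0.001], [-0.003, 0.002, -1.0]]
contact_force: [-0.5, -1.6, 7.9]
width: 0.0333
finger_force: 60.2
```

>>> move_arm(
  rows=[
    [0.02,0,0,-0.02,0],
    [0.02,0,0,-0.03,0],
    [0.02,0,0,-0.04,0],
    [0.02,0,0,-0.03,0],
    [0.02,0,0,0,0],
  ],
)

```text
clock: 15.6
ee_pos: [0.4804, 0.2819, 0.156]
tool_rot: [[-0.989, 0.148, 0.008], [0.148, 0.989, 0.004], [-0.007, 0.005, -1.0]]
contact_force: [-0.0, 0.6, -1.4]
width: 0.0331
finger_force: 59.7
```

Run:
```python
from h import *
legs((*cell(-1,-1),.15),(*cell(-1,-1),.08))
p=arm.capture('wrist'); save(p,'w5.png')
```

```text
at [0.4804 0.2819 0.156 ] yaw fix 0.0017
[ 0.4746 -0.047   0.15  ] shift [-0.0434 -0.3261  0.006 ] n 7.833818502525648
[ 0.4746 -0.047   0.08  ] shift [0.   0.   0.07] n 1.6666666666666663
```

View pics/w5.png

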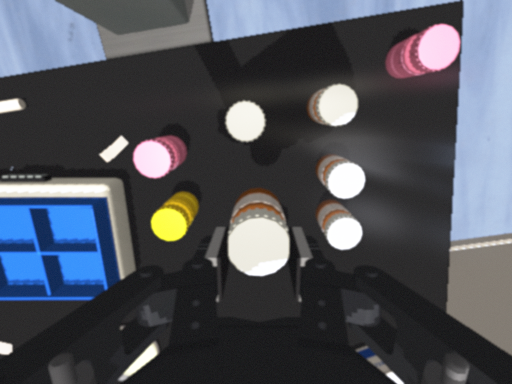

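>>> move_arm(
  rows=[
    [0.02,-0.0054,-0.0408,0,0],
    [0.02,-0.0054,-0.0408,0,0],
    [0.02,-0.0054,-0.0408,0,0],
    [0.02,-0.0054,-0.0408,0,0],
    [0.02,-0.0054,-0.0408,0,0],
    [0.02,-0.0054,-0.0408,0,0],
    [0.02,-0.0054,-0.0408,0,0],
    [0.02,-0.0054,-0.0406,0,0],
    [0.02,0,0,0,0],
    [0.02,0,0,0,0],
  ],
)

```text
clock: 16.65
ee_pos: [0.4724, -0.0486, 0.1503]
tool_rot: [[-0.989, 0.15, -0.001], [0.15, 0.989, 0.0], [0.001, 0.0, -1.0]]
contact_force: [0.2, 0.3, -0.5]
width: 0.0333
finger_force: 59.9
```

Run:
```python
from h import *
legs((*cell(-1,-1),.082))
p=arm.capture('wrist'); save(p,'w6.png')
```

```text
at [ 0.4724 -0.0486  0.1503] yaw fix -0.0001
[ 0.4746 -0.047   0.082 ] shift [-0.0019  0.0019  0.0683] n 1.62666237141599
```

View pics/w6.png

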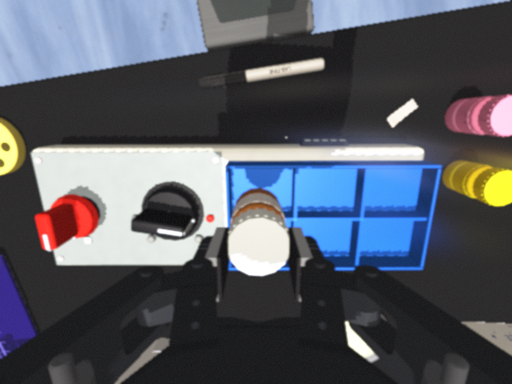

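Run:
```python
from h import *
p=arm.capture('wrist')
uv=[[229,165],[441,167],[425,270],[429,219],[230,269],[361,217.5],[294,217.5]]
q=(bp(p,uv,.073)-tc); print(np.c_[q@X,q@Y].round(4).tolist())
```

```text
[[-0.0547, -0.0935], [-0.0532, 0.0991], [0.0528, 0.1027], [-0.0026, 0.0971], [0.0521, -0.0955], [-0.004, 0.0316], [-0.0039, -0.0326]]
```

>>> move_arm(
  rows=[
    [0.02,-0.0015,0.0019,0.03,0],
    [0.02,0,0,0.025,0],
    [0.02,0,0,0.013,0],
    [0.02,0,0,0,0],
    [0.055,0,0,0,0],
    [0.055,0,0,0,0],
    [0.055,0,0,-0.02,0],
    [0.055,0,0,-0.035,0],
    [0.06,0,0,-0.035,0],
    [0.06,-0.0025,0.04,0,0],
    [0.06,-0.0025,0.04,0,0],
    [0.06,-0.0025,0.04,0,0],
  ],
)

```text
clock: 17.95
ee_pos: [0.5003, 0.0726, 0.1742]
tool_rot: [[-0.989, 0.148, 0.002], [0.148, 0.989, 0.0], [-0.002, 0.0, -1.0]]
contact_force: [0.6, 0.0, 1.1]
width: 0.0604
finger_force: 0.0
```

>>> move_arm(
  rows=[
    [0.06,-0.0025,0.04,0,0],
    [0.06,-0.0025,0.04,0,0],
    [0.06,-0.0025,0.04,0,0],
    [0.06,-0.0025,0.04,0,0],
    [0.06,-0.0025,0.04,0,0],
    [0.06,-0.0024,0.0232,0,0],
    [0.06,0,0,0,0],
  ],
)

```text
clock: 18.65
ee_pos: [0.5476, 0.2924, 0.1734]
tool_rot: [[-0.989, 0.145, 0.001], [0.145, 0.989, 0.001], [-0.001, 0.001, -1.0]]
contact_force: [-0.2, -0.5, -0.1]
width: 0.06
finger_force: 0.0
```

```bash
cat >> h.py <<'E'
def jarsnow():
    for n in ('wrist','top'):
        p=arm.capture(n); h=hsv(p); m=(h[...,1]<55)&(h[...,2]>150)
        for k,(x,y) in JARS.items():
            u,v=pr(p,[[x,y,.064]])[0].astype(int)
            if not(30<u<480 and 30<v<350): continue
            w=28 if n=='wrist' else 9
            s=np.zeros_like(m); s[v-w:v+w,u-w:u+w]=1
            b=sorted(blobs(m&s,20),key=lambda t:-t[1])
            if b: print(n[0],k,bp(p,b[0][0],.064)[0].round(4),b[0][1],'was',(x,y))
    return p
E
python3 - <<'E'
from h import *
JARS.pop('D'); jarsnow(); legs((*JARS['F'],.15),(*JARS['F'],.031),(*JARS['F'],.15),(*cell(1,-1),.15))
E
```

```text
w A [0.4154 0.279 ] 1397 was (0.415, 0.28)
w C [0.4854 0.3673] 1144 was (0.485, 0.369)
w E [0.5416 0.3621] 1032 was (0.5416, 0.3655)
w F [0.5477 0.2876] 977 was (0.548, 0.289)
at [0.5472 0.2897 0.1732] yaw fix 0.003
[0.548 0.289 0.15 ] shift [-0.0009 -0.0006  0.0232] n 0.5534606870731409
[0.548 0.289 0.031] shift [0.    0.    0.119] n 2.833333333333333
[0.548 0.289 0.15 ] shift [ 0.     0.    -0.119] n 2.833333333333333
[ 0.526  -0.0548  0.15  ] shift [-0.0296 -0.3432  0.    ] n 8.201611811095233
```

>>> move_arm(
  rows=[
    [0.06,-0.0009,-0.0006,0.035,0],
    [0.06,0,0,0.045,0],
    [0.06,0,0,0.045,0],
    [0.06,0,0,0.016,0],
    [0.06,0,0,0,0],
    [0.02,0,0,0,0],
    [0.02,0,0,0,0],
    [0.02,0,0,0,0],
    [0.02,0,0,0,0],
    [0.02,0,0,-0.03,0],
    [0.02,0,0,-0.045,0],
    [0.02,0,0,-0.045,0],
  ],
)

```text
clock: 19.95
ee_pos: [0.5484, 0.2889, 0.1551]
tool_rot: [[-0.989, 0.147, 0.001], [0.147, 0.989, 0.001], [-0.001, 0.001, -1.0]]
contact_force: [0.0, -0.0, -0.3]
width: 0.0329
finger_force: 59.7
```

>>> move_arm(
  rows=[
    [0.02,-0.0033,-0.0381,0,0],
    [0.02,-0.0033,-0.0381,0,0],
    [0.02,-0.0033,-0.0381,0,0],
    [0.02,-0.0033,-0.0381,0,0],
    [0.02,-0.0033,-0.0381,0,0],
    [0.02,-0.0033,-0.0381,0,0],
    [0.02,-0.0033,-0.0381,0,0],
    [0.02,-0.0033,-0.0381,0,0],
    [0.02,-0.0032,-0.0384,0,0],
    [0.02,0,0,0,0],
    [0.02,0,0,0,0],
  ],
)

```text
clock: 21.05
ee_pos: [0.5274, -0.0554, 0.1533]
tool_rot: [[-0.989, 0.149, 0.002], [0.149, 0.989, -0.0], [-0.002, 0.0, -1.0]]
contact_force: [-0.4, -0.2, -0.5]
width: 0.0328
finger_force: 59.9
```

Run:
```python
from h import *
legs((*cell(1,-1),.082),(*cell(1,-1),.155),(*JARS['C'],.155))
```

```text
at [ 0.5274 -0.0554  0.1533] yaw fix 0.0004
[ 0.526  -0.0548  0.082 ] shift [0.0015 0.0004 0.0713] n 1.6991574696187484
[ 0.526  -0.0548  0.155 ] shift [ 0.     0.    -0.073] n 1.738095238095238
[0.485 0.369 0.155] shift [0.1038 0.4129 0.    ] n 10.136780188531354
```

>>> move_arm(
  rows=[
    [0.02,0.0015,0,0.03,0],
    [0.02,0,0,0.03,0],
    [0.02,0,0,0.011,0],
    [0.02,0,0,0,0],
    [0.055,0,0,0,0],
    [0.055,0,0,0,0],
    [0.055,0,0,-0.02,0],
    [0.055,0,0,-0.03,0],
    [0.06,0,0,-0.025,0],
  ],
)

```text
clock: 21.95
ee_pos: [0.5257, -0.0544, 0.1577]
tool_rot: [[-0.989, 0.147, 0.001], [0.147, 0.989, -0.0], [-0.001, -0.0, -1.0]]
contact_force: [0.7, -1.0, -0.3]
width: 0.0603
finger_force: 0.0
```

>>> move_arm(
  rows=[
    [0.06,0.0094,0.0375,0,0],
    [0.06,0.0094,0.0375,0,0],
    [0.06,0.0094,0.0375,0,0],
    [0.06,0.0094,0.0375,0,0],
    [0.06,0.0094,0.0375,0,0],
    [0.06,0.0094,0.0375,0,0],
    [0.06,0.0094,0.0375,0,0],
    [0.06,0.0094,0.0375,0,0],
    [0.06,0.0094,0.0375,0,0],
    [0.06,0.0094,0.0375,0,0],
    [0.06,0.0094,0.0375,0,0],
    [0.06,0,0,0,0],
  ],
)

```text
clock: 23.15
ee_pos: [0.483, 0.3726, 0.1564]
tool_rot: [[-0.99, 0.144, 0.001], [0.144, 0.99, 0.001], [-0.001, 0.002, -1.0]]
contact_force: [-0.2, -0.8, 0.5]
width: 0.0601
finger_force: 0.0
```

Run:
```python
from h import *
JARS.pop('D');JARS.pop('F'); p=jarsnow(); save(p,'t2.png',(150,150,220,110),3); legs((*JARS['C'],.032),(*JARS['C'],.155),(*cell(1,0),.155))
```

```text
w A [0.4149 0.2816] 1503 was (0.415, 0.28)
w B [0.4133 0.3645] 1320 was (0.4135, 0.3655)
w C [0.4833 0.3683] 1222 was (0.485, 0.369)
w E [0.5398 0.3632] 1046 was (0.5416, 0.3655)
t A [0.4149 0.2805] 98 was (0.415, 0.28)
t B [0.4123 0.361 ] 47 was (0.4135, 0.3655)
t C [0.4769 0.3641] 34 was (0.485, 0.369)
t E [0.5419 0.3652] 92 was (0.5416, 0.3655)
at [0.4836 0.3692 0.1561] yaw fix 0.0037
[0.485 0.369 0.032] shift [-0.0014  0.      0.1241] n 2.956116503844619
[0.485 0.369 0.155] shift [ 0.     0.    -0.123] n 2.9285714285714284
[0.5357 0.0095 0.155 ] shift [-0.1038 -0.3479  0.    ] n 8.644085335135344
```

View pics/t2.png

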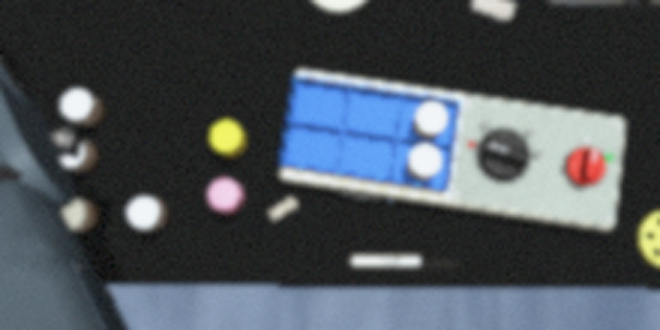

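Two jars stand in the right-hand cells at (431,117) and (425,160). The dial points at the red stud. Next is jar C.

>>> move_arm(
  rows=[
    [0.06,-0.0005,-0.0005,0.035,0.0037],
    [0.06,0,0,0.045,0],
    [0.06,0,0,0.035,0],
    [0.06,0,0,0.009,0],
    [0.06,0,0,0,0],
    [0.02,0,0,0,0],
    [0.02,0,0,0,0],
    [0.02,0,0,0,0],
    [0.02,0,0,0,0],
    [0.02,0,0,-0.03,0],
    [0.02,0,0,-0.045,0],
    [0.02,0,0,-0.045,0],
  ],
)

```text
clock: 24.45
ee_pos: [0.4844, 0.3679, 0.1546]
tool_rot: [[-0.989, 0.151, 0.001], [0.151, 0.989, 0.0], [-0.001, 0.001, -1.0]]
contact_force: [1.1, 0.6, -0.7]
width: 0.033
finger_force: 60.2
```

>>> move_arm(
  rows=[
    [0.02,-0.0115,-0.0387,0,0],
    [0.02,-0.0115,-0.0387,0,0],
    [0.02,-0.0115,-0.0387,0,0],
    [0.02,-0.0115,-0.0387,0,0],
    [0.02,-0.0115,-0.0387,0,0],
    [0.02,-0.0115,-0.0387,0,0],
    [0.02,-0.0115,-0.0387,0,0],
    [0.02,-0.0115,-0.0387,0,0],
    [0.02,-0.0115,-0.0383,0,0],
    [0.02,0,0,0,0],
    [0.02,0,0,0,0],
  ],
)

```text
clock: 25.55
ee_pos: [0.5345, 0.0079, 0.153]
tool_rot: [[-0.988, 0.153, 0.002], [0.153, 0.988, 0.0], [-0.002, 0.0, -1.0]]
contact_force: [0.2, -0.2, -1.1]
width: 0.0331
finger_force: 60.3
```

Run:
```python
from h import *
legs((*cell(1,0),.082),(*cell(1,0),.155),(*JARS['A'],.155))
```

```text
at [0.5345 0.0079 0.153 ] yaw fix -0.0034
[0.5357 0.0095 0.082 ] shift [-0.0009  0.0018  0.071 ] n 1.6918077665999711
[0.5357 0.0095 0.155 ] shift [ 0.     0.    -0.073] n 1.738095238095238
[0.415 0.28  0.155] shift [0.1598 0.2494 0.    ] n 7.052461463234004
```

>>> move_arm(
  rows=[
    [0.02,-0.0009,0.0018,0.03,-0.003],
    [0.02,0,0,0.03,0],
    [0.02,0,0,0.011,0],
    [0.02,0,0,0,0],
    [0.055,0,0,0,0],
    [0.055,0,0,0,0],
    [0.055,0,0,-0.02,0],
    [0.055,0,0,-0.03,0],
    [0.06,0,0,-0.025,0],
  ],
)

```text
clock: 26.45
ee_pos: [0.5355, 0.0103, 0.1576]
tool_rot: [[-0.989, 0.148, 0.001], [0.148, 0.989, -0.0], [-0.001, 0.0, -1.0]]
contact_force: [0.0, 0.8, -0.2]
width: 0.0601
finger_force: 0.0
```

>>> move_arm(
  rows=[
    [0.06,0.02,0.0312,0,0],
    [0.06,0.02,0.0312,0,0],
    [0.06,0.02,0.0312,0,0],
    [0.06,0.02,0.0312,0,0],
    [0.06,0.02,0.0312,0,0],
    [0.06,0.02,0.0312,0,0],
    [0.06,0.02,0.0312,0,0],
    [0.06,0.02,0.0312,0,0],
    [0.06,0,0,0,0],
    [0.06,0,0,0,0],
  ],
)

```text
clock: 27.45
ee_pos: [0.4138, 0.2811, 0.1563]
tool_rot: [[-0.989, 0.146, 0.0], [0.146, 0.989, 0.0], [-0.0, 0.0, -1.0]]
contact_force: [0.3, -0.6, -0.3]
width: 0.0597
finger_force: 0.0
```

Run:
```python
from h import *
for k in 'DFC': JARS.pop(k)
p=jarsnow(); legs((*JARS['A'],.032),(*JARS['A'],.155),(*cell(-1,0),.155))
```

```text
w A [0.4127 0.2792] 1221 was (0.415, 0.28)
w B [0.4101 0.3617] 1401 was (0.4135, 0.3655)
w E [0.5107 0.3524] 71 was (0.5416, 0.3655)
t E [0.5455 0.367 ] 68 was (0.5416, 0.3655)
at [0.4144 0.2801 0.1561] yaw fix 0.001
[0.415 0.28  0.032] shift [-0.0006 -0.      0.1241] n 2.9551712449556025
[0.415 0.28  0.155] shift [ 0.     0.    -0.123] n 2.9285714285714284
[0.4843 0.0173 0.155 ] shift [-0.1078 -0.2494  0.    ] n 6.469189925677046
```

>>> move_arm(
  rows=[
    [0.06,-0.0003,0,0.035,0],
    [0.06,0,0,0.045,0],
    [0.06,0,0,0.035,0],
    [0.06,0,0,0.009,0],
    [0.06,0,0,0,0],
    [0.02,0,0,0,0],
    [0.02,0,0,0,0],
    [0.02,0,0,0,0],
    [0.02,0,0,0,0],
    [0.02,0,0,-0.03,0],
    [0.02,0,0,-0.045,0],
    [0.02,0,0,-0.045,0],
  ],
)

```text
clock: 28.75
ee_pos: [0.4142, 0.2805, 0.1545]
tool_rot: [[-0.989, 0.148, 0.001], [0.148, 0.989, 0.0], [-0.001, 0.0, -1.0]]
contact_force: [0.8, 1.2, -1.5]
width: 0.0329
finger_force: 60.0
```

>>> move_arm(
  rows=[
    [0.02,-0.0154,-0.0356,0,0],
    [0.02,-0.0154,-0.0356,0,0],
    [0.02,-0.0154,-0.0356,0,0],
    [0.02,-0.0154,-0.0356,0,0],
    [0.02,-0.0154,-0.0356,0,0],
    [0.02,-0.0154,-0.0356,0,0],
    [0.02,-0.0154,-0.0356,0,0],
    [0.02,0,0,0,0],
    [0.02,0,0,0,0],
  ],
)

```text
clock: 29.65
ee_pos: [0.4843, 0.0177, 0.1529]
tool_rot: [[-0.989, 0.15, 0.001], [0.15, 0.989, 0.0], [-0.001, 0.0, -1.0]]
contact_force: [-0.8, 0.3, 0.1]
width: 0.0331
finger_force: 60.2
```

Run:
```python
from h import *
legs((*cell(-1,0),.082),(*cell(-1,0),.155),(*JARS['E'],.155))
```

```text
at [0.4843 0.0177 0.1529] yaw fix -0.0004
[0.4843 0.0173 0.082 ] shift [-0.0001 -0.0004  0.0709] n 1.6871292674953127
[0.4843 0.0173 0.155 ] shift [ 0.     0.    -0.073] n 1.738095238095238
[0.5416 0.3655 0.155 ] shift [-0.0046  0.3529  0.    ] n 8.40257311644003
```

>>> move_arm(
  rows=[
    [0.02,0,0,0.03,0],
    [0.02,0,0,0.03,0],
    [0.02,0,0,0.011,0],
    [0.02,0,0,0,0],
    [0.055,0,0,0,0],
    [0.055,0,0,0,0],
    [0.055,0,0,-0.02,0],
    [0.055,0,0,-0.03,0],
    [0.06,0,0,-0.025,0],
  ],
)

```text
clock: 30.55
ee_pos: [0.4842, 0.0185, 0.1576]
tool_rot: [[-0.989, 0.148, 0.001], [0.148, 0.989, 0.0], [-0.001, 0.0, -1.0]]
contact_force: [-0.1, 0.4, -0.4]
width: 0.0603
finger_force: 0.0
```

>>> move_arm(
  rows=[
    [0.06,-0.0005,0.0392,0,0],
    [0.06,-0.0005,0.0392,0,0],
    [0.06,-0.0005,0.0392,0,0],
    [0.06,-0.0005,0.0392,0,0],
    [0.06,-0.0005,0.0392,0,0],
    [0.06,-0.0005,0.0392,0,0],
    [0.06,-0.0005,0.0392,0,0],
    [0.06,-0.0005,0.0392,0,0],
    [0.06,-0.0005,0.0392,0,0],
    [0.06,0,0,0,0],
    [0.06,0,0,0,0],
  ],
)

```text
clock: 31.65
ee_pos: [0.5403, 0.3671, 0.156]
tool_rot: [[-0.989, 0.147, -0.0], [0.147, 0.989, -0.0], [0.0, -0.0, -1.0]]
contact_force: [0.6, -1.1, -1.2]
width: 0.0602
finger_force: 0.0
```

Run:
```python
from h import *
for k in 'DFCA': JARS.pop(k)
p=jarsnow(); legs((*JARS['E'],.032),(*JARS['E'],.155),(*cell(1,1),.155))
```

```text
w B [0.4144 0.365 ] 1711 was (0.4135, 0.3655)
w E [0.54   0.3636] 1218 was (0.5416, 0.3655)
t E [0.5373 0.3579] 39 was (0.5416, 0.3655)
at [0.5406 0.3658 0.1562] yaw fix 0.0011
[0.5416 0.3655 0.032 ] shift [-0.0011 -0.0002  0.1242] n 2.9562762319348854
[0.5416 0.3655 0.155 ] shift [ 0.     0.    -0.123] n 2.9285714285714284
[0.5454 0.0738 0.155 ] shift [-0.0474 -0.2879  0.    ] n 6.946287824768895
```

>>> move_arm(
  rows=[
    [0.06,-0.0003,0,0.035,0],
    [0.06,0,0,0.045,0],
    [0.06,0,0,0.035,0],
    [0.06,0,0,0.009,0],
    [0.06,0,0,0,0],
    [0.02,0,0,0,0],
    [0.02,0,0,0,0],
    [0.02,0,0,0,0],
    [0.02,0,0,0,0],
    [0.02,0,0,-0.03,0],
    [0.02,0,0,-0.045,0],
    [0.02,0,0,-0.045,0],
  ],
)

```text
clock: 32.95
ee_pos: [0.5411, 0.3663, 0.1547]
tool_rot: [[-0.989, 0.148, 0.001], [0.148, 0.989, 0.0], [-0.001, 0.001, -1.0]]
contact_force: [0.7, 0.0, 0.7]
width: 0.0333
finger_force: 59.7
```

>>> move_arm(
  rows=[
    [0.02,-0.0059,-0.036,0,0],
    [0.02,-0.0059,-0.036,0,0],
    [0.02,-0.0059,-0.036,0,0],
    [0.02,-0.0059,-0.036,0,0],
    [0.02,-0.0059,-0.036,0,0],
    [0.02,-0.0059,-0.036,0,0],
    [0.02,-0.0059,-0.036,0,0],
    [0.02,-0.0059,-0.036,0,0],
    [0.02,0,0,0,0],
    [0.02,0,0,0,0],
  ],
)

```text
clock: 33.95
ee_pos: [0.5456, 0.0742, 0.1532]
tool_rot: [[-0.989, 0.15, 0.002], [0.15, 0.989, 0.0], [-0.002, 0.001, -1.0]]
contact_force: [-0.2, 0.6, -0.5]
width: 0.0332
finger_force: 59.9
```

Run:
```python
from h import *
legs((*cell(1,1),.082),(*cell(1,1),.155),(*JARS['B'],.155))
```

```text
at [0.5456 0.0742 0.1532] yaw fix -0.0002
[0.5454 0.0738 0.082 ] shift [ 0.0001 -0.0004  0.0712] n 1.6947329483102538
[0.5454 0.0738 0.155 ] shift [ 0.     0.    -0.073] n 1.738095238095238
[0.4135 0.3655 0.155 ] shift [0.174  0.2687 0.    ] n 7.622902759721448
```

>>> move_arm(
  rows=[
    [0.02,0,0,0.03,0],
    [0.02,0,0,0.03,0],
    [0.02,0,0,0.011,0],
    [0.02,0,0,0,0],
    [0.055,0,0,0,0],
    [0.055,0,0,0,0],
    [0.055,0,0,-0.02,0],
    [0.055,0,0,-0.03,0],
    [0.06,0,0,-0.025,0],
  ],
)

```text
clock: 34.85
ee_pos: [0.5453, 0.075, 0.1576]
tool_rot: [[-0.989, 0.148, 0.001], [0.148, 0.989, 0.0], [-0.001, 0.0, -1.0]]
contact_force: [0.3, -0.2, 0.6]
width: 0.0602
finger_force: 0.0
```

>>> move_arm(
  rows=[
    [0.06,0.0217,0.0336,0,0],
    [0.06,0.0217,0.0336,0,0],
    [0.06,0.0217,0.0336,0,0],
    [0.06,0.0217,0.0336,0,0],
    [0.06,0.0217,0.0336,0,0],
    [0.06,0.0217,0.0336,0,0],
    [0.06,0.0217,0.0336,0,0],
    [0.06,0.0217,0.0336,0,0],
    [0.06,0,0,0,0],
    [0.06,0,0,0,0],
  ],
)

```text
clock: 35.85
ee_pos: [0.4128, 0.3667, 0.1562]
tool_rot: [[-0.989, 0.146, 0.0], [0.146, 0.989, 0.0], [-0.0, 0.0, -1.0]]
contact_force: [0.3, 0.2, 0.7]
width: 0.0598
finger_force: 0.0
```

Run:
```python
from h import *
for k in 'DFCAE': JARS.pop(k)
p=jarsnow(); legs((*JARS['B'],.032),(*JARS['B'],.155),(*cell(-1,1),.155))
```

```text
w B [0.411  0.3652] 1223 was (0.4135, 0.3655)
at [0.4135 0.3655 0.1561] yaw fix 0.0009
[0.4135 0.3655 0.032 ] shift [ 0.     -0.      0.1241] n 2.9542822955880337
[0.4135 0.3655 0.155 ] shift [ 0.     0.    -0.123] n 2.9285714285714284
[0.494  0.0816 0.155 ] shift [-0.122  -0.2687  0.    ] n 7.027180852535661
```

Travel in 8 rows of (-0.0152, -0.0336).

>>> move_arm(
  rows=[
    [0.06,0,0,0.035,0],
    [0.06,0,0,0.045,0],
    [0.06,0,0,0.035,0],
    [0.06,0,0,0.009,0],
    [0.06,0,0,0,0],
    [0.02,0,0,0,0],
    [0.02,0,0,0,0],
    [0.02,0,0,0,0],
    [0.02,0,0,0,0],
    [0.02,0,0,-0.03,0],
    [0.02,0,0,-0.045,0],
    [0.02,0,0,-0.045,0],
  ],
)

```text
clock: 37.15
ee_pos: [0.4132, 0.366, 0.1546]
tool_rot: [[-0.989, 0.148, 0.001], [0.148, 0.989, 0.001], [-0.001, 0.001, -1.0]]
contact_force: [-0.9, 0.7, -0.1]
width: 0.0328
finger_force: 59.8
```

>>> move_arm(
  rows=[
    [0.02,-0.0152,-0.0336,0,0],
    [0.02,-0.0152,-0.0336,0,0],
    [0.02,-0.0152,-0.0336,0,0],
    [0.02,-0.0152,-0.0336,0,0],
    [0.02,-0.0152,-0.0336,0,0],
    [0.02,-0.0152,-0.0336,0,0],
    [0.02,-0.0152,-0.0336,0,0],
    [0.02,-0.0152,-0.0336,0,0],
    [0.02,0,0,0,0],
    [0.02,0,0,0,0],
  ],
)

```text
clock: 38.15
ee_pos: [0.494, 0.0819, 0.1529]
tool_rot: [[-0.989, 0.15, 0.002], [0.15, 0.989, 0.0], [-0.002, 0.0, -1.0]]
contact_force: [-0.4, 0.5, -0.9]
width: 0.0332
finger_force: 60.1
```

Run:
```python
from h import *
legs((*cell(-1,1),.082),(*cell(-1,1),.155),(.4716,-.2366,.155))
```

```text
at [0.494  0.0819 0.1529] yaw fix -0.0002
[0.494  0.0816 0.082 ] shift [-0.0001 -0.0003  0.0709] n 1.6887999810442824
[0.494  0.0816 0.155 ] shift [ 0.     0.    -0.073] n 1.738095238095238
[ 0.4716 -0.2366  0.155 ] shift [-0.0254 -0.3179  0.    ] n 7.594081582609309
```

>>> move_arm(
  rows=[
    [0.02,0,0,0.03,0],
    [0.02,0,0,0.03,0],
    [0.02,0,0,0.011,0],
    [0.02,0,0,0,0],
    [0.055,0,0,0,0],
    [0.055,0,0,0,0],
    [0.055,0,0,-0.02,0],
    [0.055,0,0,-0.03,0],
    [0.06,0,0,-0.025,0],
  ],
)

```text
clock: 39.05
ee_pos: [0.4938, 0.0826, 0.1576]
tool_rot: [[-0.989, 0.148, 0.001], [0.148, 0.989, 0.0], [-0.001, 0.0, -1.0]]
contact_force: [0.0, 0.7, -0.2]
width: 0.0601
finger_force: 0.0
```

>>> move_arm(
  rows=[
    [0.06,-0.0033,-0.0397,0,0],
    [0.06,-0.0033,-0.0397,0,0],
    [0.06,-0.0033,-0.0397,0,0],
    [0.06,-0.0033,-0.0397,0,0],
    [0.06,-0.0033,-0.0397,0,0],
    [0.06,-0.0033,-0.0397,0,0],
    [0.06,-0.0033,-0.0397,0,0],
    [0.06,-0.0033,-0.0397,0,0],
    [0.06,0,0,0,0],
    [0.06,0,0,0,0],
  ],
)

```text
clock: 40.05
ee_pos: [0.4727, -0.236, 0.1561]
tool_rot: [[-0.989, 0.149, 0.0], [0.149, 0.989, 0.0], [-0.0, 0.0, -1.0]]
contact_force: [0.4, -0.1, 0.1]
width: 0.0603
finger_force: 0.0
```

Run:
```python
from h import *
w=arm.capture('wrist'); t=arm.capture('top'); legs((.4725,-.2367,.155)); print(arm.get_obs()['joints'].round(2))
a=w['pixels'][...,::-1]; b=cv2.resize(t['pixels'][150:300,170:370,::-1],(512,384),interpolation=cv2.INTER_CUBIC)
cv2.imwrite('pics/m1.png',cv2.resize(np.hstack([a,b]),(800,300)))
h=hsv(t); 
for c,n in caps(t):
    q=bp(t,c,.112)[0]-tc
    if abs(q@X)<.06 and abs(q@Y)<.11: print(round(q@X,4),round(q@Y,4),n)
```

```text
at [ 0.4729 -0.2349  0.1561] yaw fix 0.0021
[ 0.4725 -0.2367  0.155 ] shift [ 0.0001 -0.0019  0.0011] n 0.05180367925576611
[-0.55  0.37  1.76  0.    1.01 -1.97]
-0.0036 -0.0963 1053
0.0239 0.0028 83
0.0207 -0.0633 84
-0.03 0.0675 80
-0.0294 0.0041 86
-0.0282 -0.0632 82
```

View pics/m1.png

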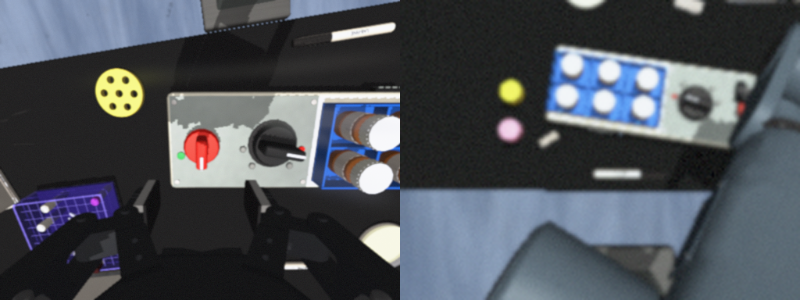

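All six caps are in separate cells and the dial is at red. The selector line at (201,160) points to the back, so I'm gripping it now.

>>> move_arm(
  rows=[
    [0.05,0,-0.0019,0.03,0.002],
    [0.05,0,0,0.03,0],
    [0.05,0,0,0.022,0],
    [0.05,0,0,0,0],
    [0.035,0,0,0,0],
    [0.025,0,0,0,0],
    [0.015,0,0,0,0],
    [0.0,0,0,0,0],
    [0.0,0,0,0,0],
    [0.0,0,0,0,0],
  ],
)

```text
clock: 41.15
ee_pos: [0.4729, -0.2375, 0.0743]
tool_rot: [[-0.989, 0.15, 0.001], [0.15, 0.989, -0.0], [-0.001, 0.0, -1.0]]
contact_force: [2.7, 4.5, 3.4]
width: 0.0084
finger_force: 58.7
```

>>> move_arm(
  rows=[
    [0.0,0,0,0.003,0],
    [0.0,0,0,0.003,0],
    [0.0,0,0,0.003,0],
    [0.0,0,0,0.0015,0],
    [0.0,0,0,0,0],
    [0.0,0,0,0,0],
  ],
)

```text
clock: 41.75
ee_pos: [0.473, -0.2376, 0.0638]
tool_rot: [[-0.989, 0.15, 0.001], [0.15, 0.989, -0.0], [-0.001, 0.0, -1.0]]
contact_force: [2.1, 5.0, 6.8]
width: 0.0081
finger_force: 60.4
```

Pressed about 10.5 mm with 6.8 N. Now turning clockwise.

>>> move_arm(
  rows=[
    [0.0,0,0,0,0.133],
    [0.0,0,0,0,0.133],
    [0.0,0,0,0,0.133],
    [0.0,0,0,0,0.133],
    [0.0,0,0,0,0.133],
    [0.0,0,0,0,0.133],
    [0.0,0,0,0,0.133],
    [0.0,0,0,0,0.133],
    [0.0,0,0,0,0],
    [0.0,0,0,0,0],
  ],
)

```text
clock: 42.75
ee_pos: [0.4728, -0.2378, 0.0638]
tool_rot: [[-0.349, 0.937, 0.001], [0.937, 0.349, -0.0], [-0.001, 0.0, -1.0]]
contact_force: [0.9, 3.8, 6.8]
width: 0.0079
finger_force: 60.3
```

>>> move_arm(
  rows=[
    [0.0,0,0,-0.003,0],
    [0.0,0,0,-0.003,0],
    [0.0,0,0,-0.003,0],
    [0.0,0,0,-0.0015,0],
    [0.0,0,0,0,0],
    [0.0,0,0,0,0],
  ],
)

```text
clock: 43.35
ee_pos: [0.4726, -0.2377, 0.0739]
tool_rot: [[-0.349, 0.937, 0.0], [0.937, 0.349, -0.0], [-0.0, 0.0, -1.0]]
contact_force: [2.5, 2.8, 3.2]
width: 0.0081
finger_force: 58.8
```

>>> move_arm(
  rows=[
    [0.05,0,0,0,0],
    [0.05,0,0,0,0],
    [0.05,0,0,0,0],
    [0.05,0,0,-0.02,0],
    [0.05,0,0,-0.04,0],
    [0.05,0,0,-0.04,0],
    [0.05,0,0,0,0],
    [0.05,0,0,0,0],
    [0.05,0,0,0,0],
  ],
)

```text
clock: 44.25
ee_pos: [0.4718, -0.2373, 0.1727]
tool_rot: [[-0.349, 0.937, -0.002], [0.937, 0.349, 0.001], [0.002, -0.001, -1.0]]
contact_force: [0.4, 0.1, -0.0]
width: 0.0504
finger_force: 0.0
```

Run:
```python
from h import *
w=arm.capture('wrist'); t=arm.capture('top')
a=w['pixels'][...,::-1]; b=cv2.resize(t['pixels'][150:300,170:370,::-1],(512,384),interpolation=cv2.INTER_CUBIC)
cv2.imwrite('pics/m2.png',cv2.resize(np.hstack([a,b]),(800,300)))
for c,n in caps(t):
    q=bp(t,c,.112)[0]-tc
    if abs(q@X)<.06 and abs(q@Y)<.11: print(round(q@X,4),round(q@Y,4),n)
```

```text
0.0001 -0.1018 1070
0.0237 0.003 84
0.0207 -0.0633 84
-0.0299 0.0673 81
-0.0349 0.0148 80
-0.028 -0.0631 81
```

View pics/m2.png

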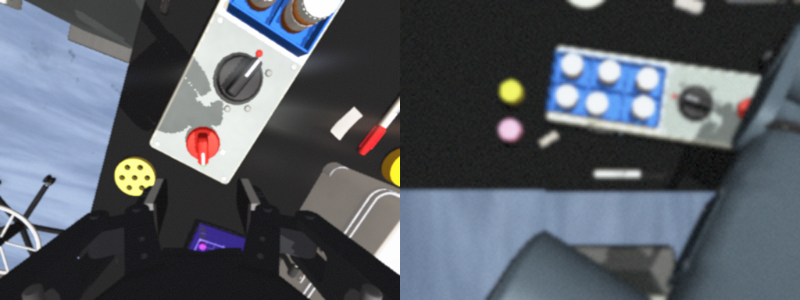

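The front-middle jar cap shifted about 12 mm inside its cell, to (597,104) in the top half. That looks like the announced knock. I'm looking closer to see whether it is still upright.

>>> move_arm(
  rows=[
    [0.05,0.039,0.021,-0.012,0],
    [0.05,0.039,0.021,-0.012,0],
    [0.05,0.039,0.021,-0.012,0],
    [0.05,0.039,0.021,-0.012,0],
    [0.05,0.039,0.021,-0.012,0],
    [0.05,0,0,0,0],
    [0.05,0,0,0,0],
  ],
)

```text
clock: 45.05
ee_pos: [0.5027, -0.0176, 0.2332]
tool_rot: [[-0.351, 0.937, -0.001], [0.937, 0.351, -0.0], [0.0, -0.001, -1.0]]
contact_force: [0.8, -0.9, -0.5]
width: 0.0504
finger_force: 0.0
```

Run:
```python
from h import *
w=arm.capture('wrist'); s=arm.capture('scene'); print(arm.get_obs()['ee_pos'])
b=cv2.resize(s['pixels'][150:260,220:366,::-1],(512,384),interpolation=cv2.INTER_CUBIC)
cv2.imwrite('pics/m3.png',cv2.resize(np.hstack([w['pixels'][...,::-1],b]),(800,300)))
for c,n in caps(w):
    q=bp(w,c,.112)[0]-tc
    if abs(q@X)<.06 and abs(q@Y)<.11: print(round(q@X,4),round(q@Y,4),n)
```

```text
[ 0.50249537 -0.01894886  0.23300278]
-0.0564 0.013 896
-0.0286 0.0654 1064
0.0274 -0.0004 3100
-0.0334 0.0139 878
-0.0272 -0.0655 764
```

View pics/m3.png

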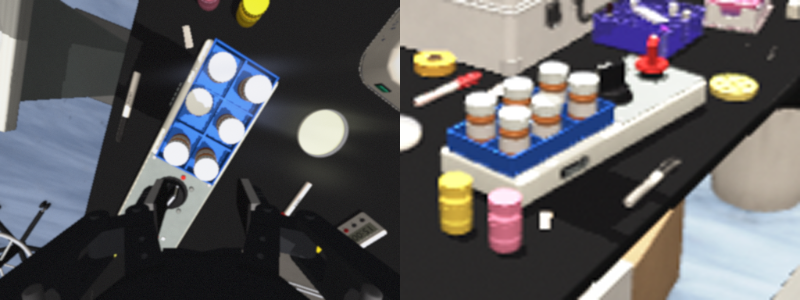

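All six jars stand upright in separate cells. The shifted one rests in the corner of its own cell. The dial is home at the red stud, and the selector line points about 60° clockwise.

```bash
python3 -c "
from rig import arm
print(arm.sign_off())"
```

```text
the job is handed in; nothing more can be done
None
```

I handed the job in at about 45 s with all six jars upright in the blue tray, one to a cell, the dial pushed home at the red stud, and the selector turned to the green mark and sprung back up; the result of the judging was not shown to me.

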